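# Close the smart camera's housing and hold it shut for the screws

## Robot

A 6-joint arm with a two-finger parallel gripper is mounted at the origin on the work surface. World frame = base frame: x ahead of the robot, y to its left, z up, the work surface at z = 0. Lengths are in m, angles in rad, forces in N, time in s.
With the tool pointing down it reaches from about 0.4 to 0.825 m from the base axis. Payload 7 kg.
Tool frame: the origin (TCP) lies on the centre line of the jaws, within the pads' length; the fingertips stand 22 mm ahead of it and the grasp point (between the pads) lies 3 mm ahead of it; z points along the fingers, y is the line along which they close (so a half turn about z gives the same grasp; the last joint's range is limited). The gripper opens to 88 mm and grips with 3 to 60 N. Pads are 19 mm wide; open, the fingers measure 130 mm over their backs; the gripper's body (78 mm by 193 mm) begins 47 mm behind the grasp point.
Start: joints at [-0.93, 0.359, 0.012, 0, -1.224, -0.288], TCP at [0.233, -0.633, 0.249] pointing down, gripper open.
Joint ranges: [-3.07, 3.07], [-1.43, 2.12], [-1.02, 1.25], [-3.03, 1.67], [-3.05, -0], [-3.03, 3.03]. Speed limits (rad/s): [2.39, 2.39, 3.01, 3.14, 3.14, 3.14].

## Interface

Orientations are given as [roll, pitch, yaw] about the fixed x, y, z axes, in that order (R = Rz(yaw) Ry(pitch) Rx(roll)).
In Python, from station import monitor, viewer, order gives the robot as it stands. The module is installed in compiled form; this text tells all that it offers.
- The arm moves only by the tool servo_tool, never from a script. Its argument "targets" is a list of rows, each an object with "angular": the turn, a rotation vector about the tool's x, y, z in degrees, a list of three; "xyz": the shift along the tool's x, y, z in cm, a list of three; "claw": the finger opening in cm, from 0 to 8.76. A call has 1 to 20 rows; each row shifts and turns the commanded pose from where the row before left it, along the tool's axes as they then stand; what a row does not reach is not made up. A row lasts 1/10 s, in which the tool goes at most 50 mm and 8.59 degrees, less where a joint would pass 70% of its speed; a pose out of reach is approached as far as the arm can. A call is refused whole if a number of a shift passes 5 or a number of a turn 8.59, either way. A call with a gripper value outside its range is refused whole. The fingers move at their own pace and stop on an object; "force" is the grip in N (left out, the last holds). Time passes only in rows, so rows that do not move let the fingers close. It gives the time, the measured TCP pose, the force, the opening and the grip force at its end, in the units of the state.
- monitor.get_state(): the state, without advancing time (a new reading comes with each control period).
- viewer.grab_frame(name): name is "scene" or "top" or "wrist"; returns a dict with "color" (400x640x3 uint8, blue, green, red), "fovy" (degrees; the focal length in pixels is half the picture's height over the tangent of half this angle, whatever the lens; pixels are square), "cx", "cy" (the principal point, pixels), "k1" (the pictures are not rectified: a ray, as slopes to the right and down, at radius r is drawn at 1 + k1 r^2 times it, then the intrinsics apply), "R" (3x3) and "t" (3): a world point X has camera coordinates R X + t. Camera axes: x right, y down, z forward; pixel columns grow to the right and rows downward; lengths in m; the calibration is good to about 2 mm. A picture is of the moment at which its call begins. There is no depth.
- order.job_done(): hands the job in; it is judged then, once.
The state is a dict: "t": time; "q": joint angles; "qd": joint speeds; "joint_efforts": joint torques, N m; "eef_pos": TCP position; "ee_rot": TCP orientation; "force": force on the tool from outside, world axes, zero at the start; "moment": the same for the moment, N m; "width": finger opening in m; "gripper_force": force on a finger pad.
Only numpy, scipy, OpenCV 4.12 (cv2) and the standard library are available. Lean on these libraries where they do the work, as an engineer would, in place of code of your own. Each camera call takes 0.05 s, during which the arm holds its last target. There are 200 camera calls.

## Task

The smart camera's lower housing half is clamped in its nest: first press the plug-in processor module, which stands proud in its socket, fully home. Then set the finned upper half over the two dowels of the lower half, lens ends together, press the two halves fully shut against the sprung heat spreader inside, and finish while still holding them pressed shut so that the screws can be driven; leave the other things on the bench where they are.

Things in the scene. Friction and masses are not known exactly. Their poses are not given: they have to be found in the camera images.
- joint_face (a point): Centre of the flat, level upper face (the joint face, 48 mm above the bench) of the smart camera's lower half: an aluminium block 130 x 62 mm in plan with an 80 x 48 mm open pocket on top. Its x axis is the length and points to the front (lens) end, z up; a 30 mm black lens sticks out 46 mm at the front, below the joint face.
- lower: The same lower half with the aluminium nest that holds it immovably (plate 144 x 84 x 12 mm; its stops and black star knob reach at most 62 mm sideways, +y side, and stay under 35 mm above the bench). Origin on the bench under joint_face, same axes.
- dowel_front (a point): Tip of the front dowel on the lower half: steel pin 6 mm across standing 12 mm above the joint face, the last 5 mm tapering to a point-like nose 2 mm across. It lies 56 mm ahead (+x) and 21 mm to the left (+y) of joint_face. The matching hole in the upper half is 7.5 mm wide and 16 mm deep.
- dowel_rear (a point): Tip of the rear dowel, the same pin, 42 mm behind (-x) and 21 mm to the right (-y) of joint_face; the dowels are unevenly spaced, so the upper half fits only one way round.
- module_top (a point): Centre of the flat top of the plug-in processor module: a black block with a steel shield can, top 28 x 30 mm, in the front part of the pocket, 26 mm ahead (+x) of joint_face. Its top is 8 mm above the joint face when the module is fully home and 3.5 to 6 mm higher at the start.
- module (a joint): How far the module stands proud of being fully home (m): 0 = fully home, 0.006 the most. It slides straight down with about 5 N of friction, stays where it is left, and comes to a hard stop at 0.
- spreader_top (a point): Centre of the flat top (28 x 30 mm) of the copper heat spreader in the pocket, 17 mm behind (-x) joint_face and 8 mm above it. It is sprung: gives from about 4.5 N and springs back. The closed upper half pushes it 4 mm down, which takes about 10.5 N (less the upper half's own weight); laid on and let go, the upper half stays about 4 mm open.
- cover_mid (a point): Centre (22 mm above its underside) of the loose upper half: aluminium, 0.22 to 0.35 kg, 130 x 62 x 44 mm; plain upright sides to 34 mm, then six fins (43 mm wide in all) over the rear two thirds and a flat with a round dark window in front. It lies joint side down. x points to its front, z up. Shut, this point is 22 mm above joint_face, same axes, outlines matching.
- ring_light_mid (a point): Bystander: black ring light lying flat, 90 mm across, 22 mm high; its centre half-way up.
- spare_lens_mid (a point): Bystander: spare black lens standing upright, 32 mm across, 40 mm high; its centre half-way up.
- driver_grip (a point): Bystander: black-handled screwdriver 150 mm long lying on the bench; a point on its handle.
There are look-alikes about, which are no part of the job. Leave any pink look-alike of the lower alone.

How it is judged:
By the outcome, as a careful person would: the job done as asked, in the order asked, and still so for the second after the job is handed in, while the arm keeps its last pose, push and grip.
It also fails if it takes over 61 s, if anything falls off the work surface, if the arm or the gripper's body presses on something with over 40 N, if the wrist force passes 120 N, or if a joint passes its speed limit or range.

## Working session

There is one attempt and no reset: what is moved stays moved. The work goes in short steps, Python scripts to look and compute and a tool call to move; the robot and the scene stay as the last step left them, time stands still between calls to the robot, and variables do not carry over. Pictures are saved under pics/ and viewed, at most 10 in all, crops included, and the job is handed in when it is done.

Besides the shell and the picture viewer there is one more tool, called after "Request:" as name(argument=value, ...), one argument or row to a line, values as JSON. servo_tool: Moves the arm, as the interface text tells. Its arguments: {"type":"object","properties":{"targets":{"type":"array"},"force":{"type":"number"}},"required":["targets"]}

```bash
mkdir -p pics; cat > h.py <<'E'
import numpy as np, cv2
from station import monitor, viewer, order
def grab(n,save=None):
    f=viewer.grab_frame(n)
    if save: cv2.imwrite('pics/'+save+'.png',f['color']); import pickle; pickle.dump(f,open('pics/'+save+'.pkl','wb'))
    return f
def K(f):
    F=200/np.tan(np.radians(f['fovy'])/2); return np.array([[F,0,f['cx']],[0,F,f['cy']],[0,0,1.]])
def D(f): return np.array([f['k1'],0,0,0,0.])
def cast(f,uv,z):
    p=cv2.undistortPoints(np.array(uv,float).reshape(-1,1,2),K(f),D(f)).reshape(-1,2)
    R=np.array(f['R']);t=np.array(f['t']);c=-R.T@t
    d=np.c_[p,np.ones(len(p))]@R
    return c+d*((z-c[2])/d[:,2])[:,None]
def proj(f,X):
    return cv2.projectPoints(np.array(X,float).reshape(-1,1,3),cv2.Rodrigues(np.array(f['R']))[0],np.array(f['t'],float),K(f),D(f))[0].reshape(-1,2)
E
python3 - <<'E'
from h import *
a=grab('top','top0');b=grab('scene','scene0')
print(a['R'],a['t'],a['fovy'],a['k1']); print(monitor.get_state())
E
```

```text
[[-0.01458686 -0.99965239 -0.02196174]
 [-0.98928921  0.01761904 -0.14490145]
 [ 0.14523802  0.01961285 -0.98920233]] [-0.02254226  0.5303015   1.01418828] 55.64742463420647 -0.03288242295702829
{'t': 0.1, 'q': array([-9.29921088e-01,  3.59307158e-01,  1.11389084e-02, -3.31794893e-04,
       -1.22411066e+00, -2.88102841e-01]), 'qd': array([-0.00015822, -0.00233352,  0.00285598,  0.0002592 , -0.00056057,
        0.00135312]), 'joint_efforts': array([-2.41946298e-03, -5.84163380e+01,  2.93753332e+01,  7.01557606e+00,
        1.01851291e-02, -3.82540532e-05]), 'eef_pos': array([ 0.23305067, -0.63304517,  0.24771237]), 'ee_rot': array([ 3.14008254e+00, -1.22224118e-04, -2.78893313e+00]), 'force': array([-0.34003491, -0.10097402, -0.62416973]), 'moment': array([-0.02241178, -0.01751147,  0.03112655]), 'gripper_force': 0.0, 'width': 0.08764817633854888}
```

View pics/top0.png

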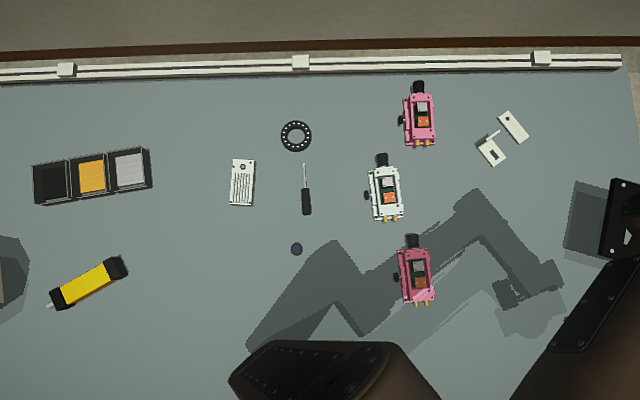

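View pics/scene0.png

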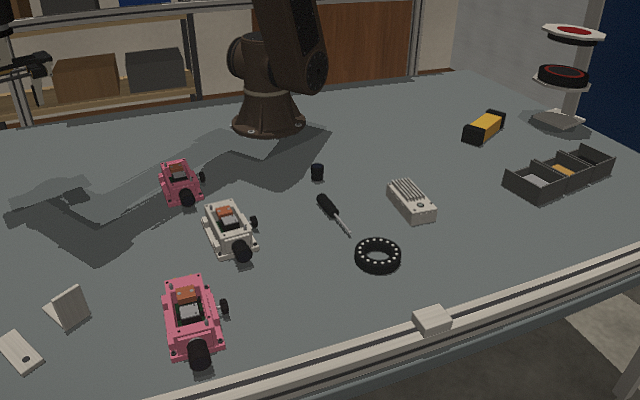

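Candidates (top view): for the lower half there are pink at (420,115), white/aluminium at (384,192) and pink at (413,273). The white one fits, because the pink ones are look-alikes. For the cover there is the finned block at (242,182), and the plain parts at (513,126) and (490,150) have no fins. I'll confirm with one enlarged crop and measure.

```bash
python3 - <<'E'
from h import *
import pickle
f=pickle.load(open('pics/top0.pkl','rb'));im=f['color']
c=im[145:230,222:412];cv2.imwrite('pics/crop0.png',cv2.resize(c,None,fx=4.2,fy=4.2,interpolation=cv2.INTER_CUBIC))
hsv=cv2.cvtColor(im,cv2.COLOR_BGR2HSV)
m=((hsv[...,1]<45)&(hsv[...,2]>150)).astype(np.uint8)
m=cv2.morphologyEx(m,cv2.MORPH_CLOSE,np.ones((5,5)))
for k in cv2.findContours(m,cv2.RETR_EXTERNAL,cv2.CHAIN_APPROX_NONE)[0]:
    if cv2.contourArea(k)<150: continue
    r=cv2.minAreaRect(k);b=cv2.boxPoints(r)
    print(np.round(r[0]),np.round(b).tolist())
    for z in (.034,.048):
        w=cast(f,b,z)[:,:2]; print(z,w.mean(0).round(4),[round(float(np.linalg.norm(w[i]-w[(i+1)%4])),4) for i in range(2)],[round(float(np.degrees(np.arctan2(*(w[(i+1)%4]-w[i])[::-1]))),1) for i in range(2)])
E
```

```text
[243. 183.] [[228.0, 206.0], [232.0, 158.0], [258.0, 160.0], [254.0, 208.0]]
0.034 [0.5765 0.167 ] [0.1376, 0.0749] [-3.8, -96.2]
0.048 [0.5738 0.1641] [0.1358, 0.0739] [-3.8, -96.2]
[383. 188.] [[361.0, 160.0], [396.0, 155.0], [405.0, 216.0], [369.0, 221.0]]
0.034 [ 0.5544 -0.2262] [0.1012, 0.1754] [-83.0, -175.0]
0.048 [ 0.552  -0.2239] [0.0999, 0.173] [-83.0, -175.0]
[129. 169.] [[114.0, 156.0], [140.0, 153.0], [144.0, 182.0], [118.0, 186.0]]
0.034 [0.6222 0.4978] [0.0771, 0.0885] [-84.2, -169.9]
0.048 [0.6189 0.4904] [0.076, 0.0873] [-84.2, -169.9]
[495. 146.] [[474.0, 142.0], [497.0, 125.0], [515.0, 150.0], [493.0, 167.0]]
0.034 [ 0.6684 -0.5488] [0.084, 0.0885] [-54.6, -147.8]
0.048 [ 0.6645 -0.5422] [0.0828, 0.0873] [-54.6, -147.8]
[297. 133.] [[277.0, 144.0], [284.0, 116.0], [316.0, 123.0], [310.0, 151.0]]
0.034 [0.7171 0.0137] [0.0856, 0.0954] [-11.9, -104.1]
0.048 [0.7126 0.0128] [0.0844, 0.0941] [-11.9, -104.1]
[514. 126.] [[498.0, 117.0], [508.0, 109.0], [530.0, 136.0], [519.0, 144.0]]
0.034 [ 0.7261 -0.6085] [0.0397, 0.0984] [-52.9, -146.3]
0.048 [ 0.7215 -0.601 ] [0.0392, 0.0971] [-52.9, -146.3]
[311.  62.] [[-1.0, 58.0], [621.0, 43.0], [622.0, 65.0], [0.0, 80.0]]
0.034 [ 0.947  -0.0143] [1.8986, 0.0705] [-90.1, 172.5]
0.048 [ 0.9394 -0.0148] [1.8732, 0.0695] [-90.1, 172.5]
```

View pics/crop0.png

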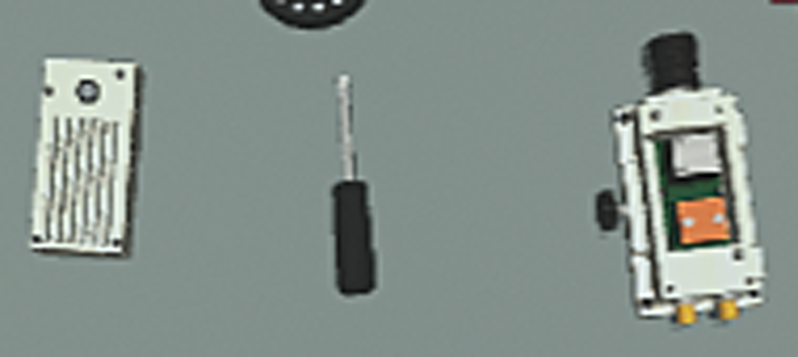

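Confirmed. The white half at (384,192) has a grey module at about (387,182), a copper spreader at about (390,197) and its lens toward the top of the picture. The finned cover at (242,182) has its window end toward the top as well. Now I'll get rough poses.

```bash
cat >> h.py <<'E'
def plan(xyz,yaw):
    s=monitor.get_state();from scipy.spatial.transform import Rotation as Ro
    R=Ro.from_euler('xyz',s['ee_rot']);d=R.inv().apply(np.array(xyz)-s['eef_pos'])
    T=Ro.from_euler('xyz',[np.pi,0,yaw]);rv=(R.inv()*T).as_rotvec(degrees=True)
    print('now',s['eef_pos'].round(4),np.degrees(s['ee_rot']).round(2),'F',s['force'].round(1),'t',s['t'],'q',s['q'].round(2))
    print('shift cm (before turn)',(d*100).round(2),'turn deg',rv.round(2))
E
python3 - <<'E'
from h import *
import pickle
f=pickle.load(open('pics/top0.pkl','rb'))
m=cast(f,[387.8,182.2],.061)[0];s=cast(f,[389.9,197.4],.056)[0];print(m,s)
yw=np.arctan2(*(m-s)[:2][::-1]);print(np.degrees(yw),np.linalg.norm((m-s)[:2]))
plan([m[0]-.02,m[1],.25],yw+np.pi); plan([m[0]-.02,m[1],.25],yw)
E
```

```text
[ 0.56501354 -0.23569111  0.061     ] [ 0.52379134 -0.24047808  0.056     ]
6.623865974821185 0.04149921854792814
now [ 0.2331 -0.633   0.2477] [ 1.7991e+02 -1.0000e-02 -1.5979e+02] F [-0.3 -0.1 -0.6] t 0.1 q [-0.93  0.36  0.01 -0.   -1.22 -0.29]
shift cm (before turn) [-43.    26.52  -0.19] turn deg [ 0.09 -0.02 13.58]
now [ 0.2331 -0.633   0.2477] [ 1.7991e+02 -1.0000e-02 -1.5979e+02] F [-0.3 -0.1 -0.6] t 0.1 q [-0.93  0.36  0.01 -0.   -1.22 -0.29]
shift cm (before turn) [-43.    26.52  -0.19] turn deg [ 3.0000e-02  1.2000e-01 -1.6642e+02]
```

Request:
servo_tool(
  targets=[
    {"angular": [0, 0, 0], "xyz": [-2.5, 1.55, 0], "claw": 0},
    {"angular": [0, 0, 0], "xyz": [-2.7, 1.66, 0], "claw": 0},
    {"angular": [0, 0, 0], "xyz": [-2.7, 1.66, 0], "claw": 0},
    {"angular": [0, 0, 0], "xyz": [-2.7, 1.66, 0], "claw": 0},
    {"angular": [0, 0, 0], "xyz": [-2.7, 1.66, 0], "claw": 0},
    {"angular": [0, 0, 0], "xyz": [-2.7, 1.66, 0], "claw": 0},
    {"angular": [0, 0, 0], "xyz": [-2.7, 1.66, 0], "claw": 0},
    {"angular": [0, 0, 0], "xyz": [-2.7, 1.66, 0], "claw": 0},
    {"angular": [0, 0, 0], "xyz": [-2.7, 1.66, 0], "claw": 0},
    {"angular": [0, 0, 0], "xyz": [-2.7, 1.66, 0], "claw": 0},
    {"angular": [0, 0, 0], "xyz": [-2.7, 1.66, 0], "claw": 0},
    {"angular": [0, 0, 0], "xyz": [-2.7, 1.66, 0], "claw": 0},
    {"angular": [0, 0, 0], "xyz": [-2.7, 1.66, 0], "claw": 0},
    {"angular": [0, 0, 0], "xyz": [-2.7, 1.66, 0], "claw": 0},
    {"angular": [0, 0, 0], "xyz": [-2.7, 1.66, 0], "claw": 0},
    {"angular": [0, 0, 0], "xyz": [-2.7, 1.66, 0], "claw": 0},
    {"angular": [0, 0, 6.8], "xyz": [0, 0, 0], "claw": 0},
    {"angular": [0, 0, 6.8], "xyz": [0, 0, 0], "claw": 0},
    {"angular": [0, 0, 0], "xyz": [0, 0, 0], "claw": 0},
    {"angular": [0, 0, 0], "xyz": [0, 0, 0], "claw": 0},
  ],
)

```text
t: 2.1
eef_pos: [0.5452, -0.2366, 0.2483]
ee_rot: [3.141, -0.0, -3.023]
force: [0.7, -0.0, -0.2]
width: 0.0006
gripper_force: 0.0
```

```bash
python3 - <<'E'
from h import *
w=grab('wrist','w1'); R=np.array(w['R']);print('cam',-R.T@w['t'],'axis',R[2],w['fovy'])
plan([.545,-.2357,.25],np.radians(-173.4))
E
```

```text
cam [ 0.47396754 -0.24619749  0.38456352] axis [ 0.26905523  0.03306946 -0.96255685] 69.51322800128155
now [ 0.5452 -0.2367  0.2484] [ 1.7999e+02 -1.0000e-02 -1.7322e+02] F [-0.4 -1.2  0. ] t 2.15 q [-0.08  0.23 -0.17 -0.   -1.17 -1.37]
shift cm (before turn) [ 0.    0.1  -0.16] turn deg [ 0.01 -0.01  0.18]
```

View pics/w1.png

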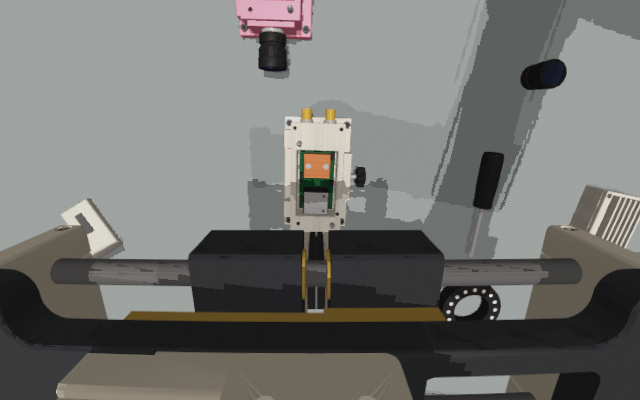

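The picture shows the white lower half at (318,170). Its lens end is hidden behind the fingers, the copper is at (316,165) and the module at (316,203). I'll move forward and down for a closer look.

Request:
servo_tool(
  targets=[
    {"angular": [0, 0, 0], "xyz": [-2, 0.1, 2], "claw": 0},
    {"angular": [0, 0, 0], "xyz": [-2.4, 0, 2], "claw": 0},
    {"angular": [0, 0, 0], "xyz": [0, 0, 2.5], "claw": 0},
    {"angular": [0, 0, 0], "xyz": [0, 0, 2], "claw": 0},
    {"angular": [0, 0, 0], "xyz": [0, 0, 0], "claw": 0},
    {"angular": [0, 0, 0], "xyz": [0, 0, 0], "claw": 0},
  ],
)

```text
t: 2.75
eef_pos: [0.5889, -0.231, 0.1639]
ee_rot: [-3.141, -0.001, -3.025]
force: [0.8, -0.1, 0.6]
width: 0.0007
gripper_force: 0.0
```

```bash
python3 - <<'E'
from h import *
w=grab('wrist','w2'); print(monitor.get_state()['eef_pos'])
c=w['color'][20:280,190:450]; cv2.imwrite('pics/w2c.png',cv2.resize(c,None,fx=2.3,fy=2.3,interpolation=cv2.INTER_CUBIC))
E
```

```text
[ 0.5894059  -0.23096759  0.16475181]
```

View pics/w2c.png

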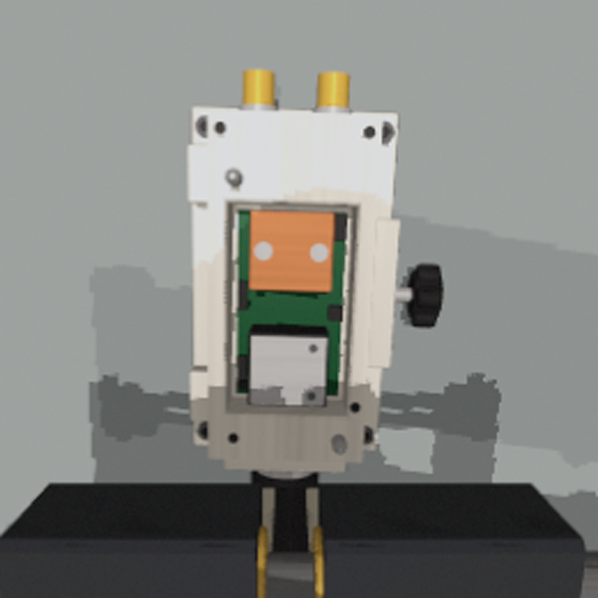

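The picture shows the rear dowel at crop (234,178), the front dowel at (339,443), the copper at (291,250), the module at (288,368) and the knob on the +y side at (425,295). I'll turn these into a lower pose and cross-check it.

```bash
python3 - <<'E'
from h import *
import pickle
f=pickle.load(open('pics/w2.pkl','rb'));im=f['color']
R=np.array(f['R']);print('cam',-R.T@f['t'])
c=lambda u,v:(190+(u+.5)/2.3-.5,20+(v+.5)/2.3-.5)
hsv=cv2.cvtColor(im,cv2.COLOR_BGR2HSV)
m=cv2.inRange(hsv,(5,120,80),(16,255,255));m[:, :240]=0
k=max(cv2.findContours(m[:200],0,2)[0],key=cv2.contourArea);k=cv2.convexHull(k);r=cv2.minAreaRect(k);print('copper',r)
S=cast(f,cv2.boxPoints(r),.056)[:,:2];print('spreader',S.mean(0),np.linalg.norm(S-np.roll(S,1,0),axis=1))
dr,df=cast(f,[c(234,176)],.060)[0],cast(f,[c(340,446)],.060)[0]
d=(df-dr)[:2];print('dowels',dr,df,np.linalg.norm(d),'want',np.hypot(98,42))
yaw=np.arctan2(d[1],d[0])-np.arctan2(42,98);print('yaw',np.degrees(yaw))
Rz=np.array([[np.cos(yaw),-np.sin(yaw)],[np.sin(yaw),np.cos(yaw)]])
J=(dr+df)[:2]/2-Rz@[.007,0];print('J',J,'spreader-based',S.mean(0)+Rz@[.017,0])
P=cast(f,[c(227,204),c(357,206),c(351,412),c(226,412)],.048)[:,:2];print('pocket rel',(((P-J)@Rz)*1000).round(1))
M=cast(f,[c(249,334),c(326,334),c(326,405),c(249,405)],.061)[:,:2];print('module rel',(((M-J)@Rz)*1000).round(1))
G=cast(f,[c(220,128),c(369,132),c(355,407),c(233,438)],.048)[:,:2];print('screws rel',(((G-J)@Rz)*1000).round(1))
for n,z in (('dr',(-42,-21)),('df',(56,21))):
    b=J+Rz@(np.array(z)/1000);print(n,'base/tip px',proj(f,[[*b,.048],[*b,.060]]).round(1))
for nm,(u,v) in (('r',c(234,178)),('f',c(339,443))):
    g=im[int(v)-9:int(v)+10,int(u)-9:int(u)+10,1];print(nm,int(u)-9,int(v)-9);print(g)
E
```

```text
cam [ 0.51770457 -0.24030537  0.30016767]
copper ((316.5, 129.0), (34.0, 37.0), 90.0)
spreader [ 0.52529672 -0.23865403] [0.02736386 0.03007888 0.02736755 0.03096365]
dowels [ 0.50217161 -0.26127561  0.06      ] [ 0.59458998 -0.21198082  0.06      ] 0.10474316425057961 want 106.62082348209472
yaw 4.876303858270399
J [ 0.54140613 -0.23722325] spreader-based [ 0.54223519 -0.23720895]
pocket rel [[-32.2 -24.1]
 [-33.   23.3]
 [ 44.8  25.3]
 [ 46.3 -24. ]]
module rel [[ 13.1 -14.6]
 [ 12.3  13.3]
 [ 38.9  14.5]
 [ 39.8 -14.2]]
screws rel [[-58.1 -26.7]
 [-58.4  26.2]
 [ 42.8  26.8]
 [ 57.  -21.1]]
dr base/tip px [[292.2  96.3]
 [291.   95.1]]
df base/tip px [[336.9 210.4]
 [337.9 214.6]]
r 282 88
[[220 220 220 220 220 220 219 220 219 220 220 220 220 220 220 220 220 220
  219]
 [220 220 220 220 220 220 220 220 220 219 219 220 220 220 220 220 220 220
  220]
 [220 220 220 220 219 219 220 220 220 220 220 220 220 220 220 220 220 220
  220]
 [220 220 220 220 220 220 220 220 220 220 220 220 220 220 220 220 220 220
  219]
 [220 220 220 220 220 220 220 218 212 209 212 218 220 220 220 220 220 220

[... 1991 characters left out ...]
  92  97  98  99  97 101 125 131 132 131 133
  135]
 [136 137 135 132 132 136 111  97  97  99 100  98  99 125 130 130 131 133
  136]
 [136 136 136 133 132 135 119  96  92 105 108  96 116 129 131 130 132 134
  135]
 [135 137 135 132 133 136 134 115  95 103 106 100 122 131 131 130 131 134
  135]
 [136 136 135 134 133 135 137 135 125 114 111 126 131 132 131 131 131 134
  135]
 [136 137 135 132 132 135 138 136 137 137 136 135 133 132 132 130 133 134
  136]
 [135 137 135 134 133 136 137 137 137 137 136 135 132 132 130 131 132 134
  136]
 [137 136 135 134 134 136 137 136 137 137 136 135 130 128 129 130 132 133
  136]
 [138 138 138 138 137 139 139 139 139 138 139 137 120 115 116 119 118 120
  121]]
```

Request:
servo_tool(
  targets=[
    {"angular": [0, 0, 0], "xyz": [2.15, -0.15, 1.5], "claw": 0},
    {"angular": [0, 0, 1.7], "xyz": [0, 0, 2.5], "claw": 0},
    {"angular": [0, 0, 0], "xyz": [0, 0, 2.2], "claw": 0},
    {"angular": [0, 0, 0], "xyz": [0, 0, 1], "claw": 0},
    {"angular": [0, 0, 0], "xyz": [0, 0, 0], "claw": 0},
    {"angular": [0, 0, 0], "xyz": [0, 0, 0], "claw": 0},
  ],
)

```text
t: 3.4
eef_pos: [0.5686, -0.2348, 0.0929]
ee_rot: [-3.141, 0.002, -3.055]
force: [0.0, -0.3, 0.3]
width: 0.0003
gripper_force: 0.0
```

```bash
python3 - <<'E'
from h import *
plan([.5681,-.2352,.088],np.radians(-175))
E
```

```text
now [ 0.5686 -0.2348  0.0929] [-1.7996e+02  9.0000e-02 -1.7505e+02] F [ 0.  -0.3  0.3] t 3.4 q [-0.07  0.4  -0.32  0.   -0.85 -1.41]
shift cm (before turn) [ 0.06 -0.04  0.49] turn deg [-0.04  0.09 -0.05]
```

Aligned. I'll press down in small steps.

Request:
servo_tool(
  targets=[
    {"angular": [0, 0, 0], "xyz": [0.05, -0.05, 0.4], "claw": 0},
    {"angular": [0, 0, 0], "xyz": [0, 0, 0.3], "claw": 0},
    {"angular": [0, 0, 0], "xyz": [0, 0, 0.3], "claw": 0},
    {"angular": [0, 0, 0], "xyz": [0, 0, 0.2], "claw": 0},
    {"angular": [0, 0, 0], "xyz": [0, 0, 0.1], "claw": 0},
    {"angular": [0, 0, 0], "xyz": [0, 0, 0], "claw": 0},
  ],
)

```text
t: 4.0
eef_pos: [0.5675, -0.2351, 0.0787]
ee_rot: [-3.141, 0.0, -3.056]
force: [0.2, 1.0, 3.9]
width: -0.0002
gripper_force: 1.5
```

Request:
servo_tool(
  targets=[
    {"angular": [0, 0, 0], "xyz": [0, 0, 0.1], "claw": 0},
    {"angular": [0, 0, 0], "xyz": [0, 0, 0.1], "claw": 0},
    {"angular": [0, 0, 0], "xyz": [0, 0, 0], "claw": 0},
  ],
)

```text
t: 4.3
eef_pos: [0.5676, -0.2351, 0.0782]
ee_rot: [-3.141, 0.001, -3.055]
force: [-4.3, 2.4, 15.6]
width: 0.0002
gripper_force: 7.7
```

Request:
servo_tool(
  targets=[
    {"angular": [0, 0, 0], "xyz": [0, 0, 0.1], "claw": 0},
    {"angular": [0, 0, 0], "xyz": [0, 0, 0], "claw": 0},
    {"angular": [0, 0, 0], "xyz": [0, 0, 0], "claw": 0},
  ],
)

```text
t: 4.6
eef_pos: [0.5676, -0.2351, 0.0781]
ee_rot: [-3.141, 0.001, -3.055]
force: [-7.2, 4.5, 22.7]
width: 0.0007
gripper_force: 11.2
```

Request:
servo_tool(
  targets=[
    {"angular": [0, 0, 0], "xyz": [0, 0, -1], "claw": 0},
    {"angular": [0, 0, 0], "xyz": [0, 0, -3.8], "claw": 0},
    {"angular": [0, 0, 0], "xyz": [0, 0, -4], "claw": 8.7},
    {"angular": [0, 0, 0], "xyz": [-0.8, 3.3, 0], "claw": 8.7},
    {"angular": [0, 0, 0], "xyz": [-0.85, 3.58, 0], "claw": 8.7},
    {"angular": [0, 0, 0], "xyz": [-0.85, 3.58, 0], "claw": 8.7},
    {"angular": [0, 0, 0], "xyz": [-0.85, 3.58, 0], "claw": 8.7},
    {"angular": [0, 0, 0], "xyz": [-0.85, 3.58, 0], "claw": 8.7},
    {"angular": [0, 0, 0], "xyz": [-0.85, 3.58, 0], "claw": 8.7},
    {"angular": [0, 0, 0], "xyz": [-0.85, 3.58, 0], "claw": 8.7},
    {"angular": [0, 0, 0], "xyz": [-0.85, 3.58, 0], "claw": 8.7},
    {"angular": [0, 0, 0], "xyz": [-0.85, 3.58, 0], "claw": 8.7},
    {"angular": [0, 0, 0], "xyz": [-0.85, 3.58, 0], "claw": 8.7},
    {"angular": [0, 0, 0], "xyz": [-0.85, 3.58, 0], "claw": 8.7},
    {"angular": [0, 0, 5], "xyz": [0, 0, 0], "claw": 8.7},
    {"angular": [0, 0, 5], "xyz": [0, 0, 0], "claw": 8.7},
    {"angular": [0, 0, 0], "xyz": [0, 0, 0], "claw": 8.7},
    {"angular": [0, 0, 0], "xyz": [0, 0, 0], "claw": 8.7},
  ],
)

```text
t: 6.4
eef_pos: [0.6263, 0.1623, 0.1632]
ee_rot: [-3.141, -0.001, 3.055]
force: [-0.0, 0.4, 0.3]
width: 0.0871
gripper_force: 0.0
```

```bash
python3 - <<'E'
from h import *
w=grab('wrist','w3'); plan([.6265,.163,.164],np.radians(175))
c=w['color'][20:280,190:450]; cv2.imwrite('pics/w3c.png',cv2.resize(c,None,fx=2.3,fy=2.3,interpolation=cv2.INTER_CUBIC))
E
```

```text
now [0.6264 0.1622 0.1634] [-1.7999e+02 -2.0000e-02  1.7503e+02] F [-0.2 -0.9  0.2] t 6.45 q [ 0.55  0.38 -0.17 -0.   -1.03 -2.21]
shift cm (before turn) [-0.01  0.08 -0.06] turn deg [-0.01 -0.02  0.03]
```

View pics/w3c.png

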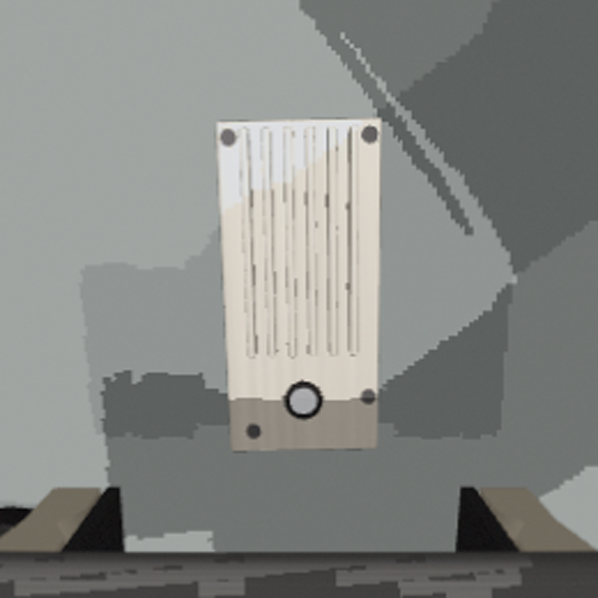

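The picture shows the cover with corners at crop (217,121), (381,118), (377,448) and (232,451). The window is at (303,400), toward the front. The screw holes match the lower half's screw pattern, which confirms the orientation.

```bash
python3 - <<'E'
from h import *
import pickle
c=lambda u,v:(190+(u+.5)/2.3-.5,20+(v+.5)/2.3-.5)
def fit(W,nom): # rigid fit
    W=np.array(W);nom=np.array(nom)/1000;a=W-W.mean(0);b=nom-nom.mean(0)
    th=np.arctan2((b[:,0]*a[:,1]-b[:,1]*a[:,0]).sum(),(a*b).sum());R=np.array([[np.cos(th),-np.sin(th)],[np.sin(th),np.cos(th)]])
    J=W.mean(0)-R@nom.mean(0);return J.round(4),round(np.degrees(th),2),(((W-J)@R-nom)*1000).round(1).tolist()
f=pickle.load(open('pics/w3.pkl','rb'))
cor=[c(217,121),c(381,118),c(377,448),c(232,451)];nc=[[-65,-31],[-65,31],[65,31],[65,-31]]
sc=[c(228,137),c(369,133),c(368,397),c(254,431)];ns=[[-58.3,-26.5],[-58.3,26.5],[43,26.7],[57,-21]]
print('cover corners',fit(cast(f,cor,.034)[:,:2],nc));print('cover screws',fit(cast(f,sc,.034)[:,:2],ns))
g=pickle.load(open('pics/w2.pkl','rb'))
print('lower screws',fit(cast(g,[c(220,128),c(369,132),c(355,407),c(233,438)],.048)[:,:2],ns))
print('lower dowels',fit(cast(g,[(290.5,96.),(337.5,215.2)],.060)[:,:2],[[-42,-21],[56,21]]))
E
```

```text
cover corners (array([0.58  , 0.1705]), np.float64(-3.79), [[0.2, 0.4], [0.4, -0.5], [-0.3, -0.4], [-0.3, 0.4]])
cover screws (array([0.5792, 0.1704]), np.float64(-3.68), [[-0.0, 0.1], [-0.2, -0.1], [0.3, -0.0], [-0.1, 0.1]])
lower screws (array([ 0.5414, -0.2374]), np.float64(5.05), [[0.2, 0.1], [0.0, -0.0], [-0.1, 0.1], [-0.0, -0.2]])
lower dowels (array([ 0.5421, -0.2375]), np.float64(4.93), [[0.0, 0.0], [-0.0, -0.0]])
```

Request:
servo_tool(
  targets=[
    {"angular": [0, 0, -1.2], "xyz": [2.7, 0.2, 0], "claw": 8.7},
    {"angular": [0, 0, 0], "xyz": [2.8, 0.2, 0], "claw": 8.7},
    {"angular": [0, 0, 0], "xyz": [0, 0, 2], "claw": 8.7},
    {"angular": [0, 0, 0], "xyz": [0, 0, 2.5], "claw": 8.7},
    {"angular": [0, 0, 0], "xyz": [0, 0, 2.5], "claw": 8.7},
    {"angular": [0, 0, 0], "xyz": [0, 0, 1.5], "claw": 8.7},
    {"angular": [0, 0, 0], "xyz": [0, 0, 0], "claw": 8.7},
    {"angular": [0, 0, 0], "xyz": [0, 0, 0], "claw": 8.7},
  ],
)

```text
t: 7.25
eef_pos: [0.5722, 0.1705, 0.0789]
ee_rot: [-3.141, -0.0, 3.075]
force: [0.2, -0.1, 0.0]
width: 0.0869
gripper_force: 0.0
```

```bash
python3 - <<'E'
from h import *
plan([.572,.1709,.027],np.radians(176.25))
E
```

```text
now [0.5722 0.1705 0.0789] [-179.98   -0.    176.16] F [ 0.2 -0.1  0. ] t 7.25 q [ 0.62  0.39 -0.37  0.   -0.81 -2.25]
shift cm (before turn) [0.02 0.04 5.19] turn deg [-0.02 -0.   -0.09]
```

Request:
servo_tool(
  force=50,
  targets=[
    {"angular": [0, 0, 0], "xyz": [0, 0.05, 1.5], "claw": 8.7},
    {"angular": [0, 0, 0], "xyz": [0, 0, 2], "claw": 8.7},
    {"angular": [0, 0, 0], "xyz": [0, 0, 1.2], "claw": 8.7},
    {"angular": [0, 0, 0], "xyz": [0, 0, 0.5], "claw": 8.7},
    {"angular": [0, 0, 0], "xyz": [0, 0, 0], "claw": 8.7},
    {"angular": [0, 0, 0], "xyz": [0, 0, 0], "claw": 7.0},
    {"angular": [0, 0, 0], "xyz": [0, 0, 0], "claw": 6.4},
    {"angular": [0, 0, 0], "xyz": [0, 0, 0], "claw": 5.5},
    {"angular": [0, 0, 0], "xyz": [0, 0, 0], "claw": 5.5},
    {"angular": [0, 0, 0], "xyz": [0, 0, 0], "claw": 5.5},
    {"angular": [0, 0, 0], "xyz": [0, 0, 0], "claw": 5.5},
  ],
)

```text
t: 8.35
eef_pos: [0.5722, 0.1714, 0.027]
ee_rot: [3.141, 0.001, 3.074]
force: [-2.0, -0.1, 5.5]
width: 0.0614
gripper_force: 50.0
```

Request:
servo_tool(
  targets=[
    {"angular": [0, 0, 0], "xyz": [0, 0, -1], "claw": 5.5},
    {"angular": [0, 0, 0], "xyz": [0, 0, -3], "claw": 5.5},
    {"angular": [0, 0, 0], "xyz": [0, 0, -4], "claw": 5.5},
    {"angular": [0, 0, 0], "xyz": [0, 0, -4], "claw": 5.5},
    {"angular": [0, 0, 0], "xyz": [0.08, -3.1, 0], "claw": 5.5},
    {"angular": [0, 0, 0], "xyz": [0.08, -3.2, 0], "claw": 5.5},
    {"angular": [0, 0, 0], "xyz": [0.08, -3.2, 0], "claw": 5.5},
    {"angular": [0, 0, 0], "xyz": [0.08, -3.2, 0], "claw": 5.5},
    {"angular": [0, 0, 0], "xyz": [0.08, -3.2, 0], "claw": 5.5},
    {"angular": [0, 0, 0], "xyz": [0.08, -3.2, 0], "claw": 5.5},
    {"angular": [0, 0, 0], "xyz": [0.08, -3.2, 0], "claw": 5.5},
    {"angular": [0, 0, 0], "xyz": [0.08, -3.2, 0], "claw": 5.5},
    {"angular": [0, 0, 0], "xyz": [0.08, -3.2, 0], "claw": 5.5},
    {"angular": [0, 0, 0], "xyz": [0.08, -3.2, 0], "claw": 5.5},
    {"angular": [0, 0, 0], "xyz": [0.08, -3.2, 0], "claw": 5.5},
    {"angular": [0, 0, 0], "xyz": [0.08, -3.2, 0], "claw": 5.5},
    {"angular": [0, 0, 0], "xyz": [0.06, -2.8, 0], "claw": 5.5},
    {"angular": [0, 0, 4.4], "xyz": [0, 0, 0], "claw": 5.5},
    {"angular": [0, 0, 4.4], "xyz": [0, 0, 0], "claw": 5.5},
    {"angular": [0, 0, 0], "xyz": [0, 0, 0], "claw": 5.5},
  ],
)

```text
t: 10.35
eef_pos: [0.5334, -0.2384, 0.1466]
ee_rot: [3.141, -0.001, 2.918]
force: [0.2, 0.2, -2.1]
width: 0.0616
gripper_force: 50.0
```

```bash
python3 - <<'E'
from h import *
w=grab('wrist','w4'); plan([.5343,-.2382,.12],np.radians(-175.05)); s=monitor.get_state();print(s['width'],s['moment'])
c=w['color'][60:320,190:450]; cv2.imwrite('pics/w4c.png',cv2.resize(c,None,fx=2.3,fy=2.3,interpolation=cv2.INTER_CUBIC))
E
```

```text
now [ 0.5335 -0.2382  0.1466] [ 1.7999e+02 -3.0000e-02  1.6738e+02] F [-0.2  0.4 -2.5] t 10.4 q [-0.09  0.3  -0.33 -0.   -0.95 -1.71]
shift cm (before turn) [-0.08  0.02  2.66] turn deg [ 1.000e-02 -3.000e-02 -1.757e+01]
0.06171504320803536 [-0.03089317 -0.03276813 -0.0115414 ]
```

View pics/w4c.png

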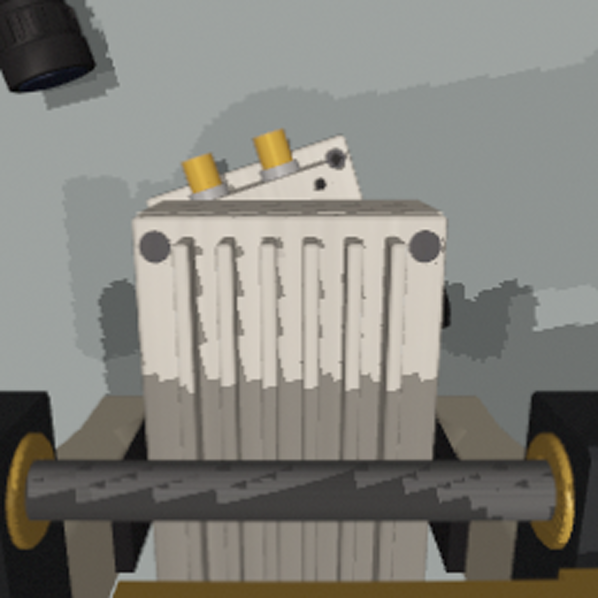

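The cover is held square, with its rear screw holes at crop (154,247) and (425,247). My turn went the wrong way, so I'll correct by -17.6°.

Request:
servo_tool(
  targets=[
    {"angular": [0, 0, -5.9], "xyz": [0, 0, 0], "claw": 5.5},
    {"angular": [0, 0, -5.9], "xyz": [0, 0, 0], "claw": 5.5},
    {"angular": [0, 0, -5.77], "xyz": [0, 0, 0], "claw": 5.5},
    {"angular": [0, 0, 0], "xyz": [0, 0, 0], "claw": 5.5},
    {"angular": [0, 0, 0], "xyz": [0, 0, 0], "claw": 5.5},
  ],
)

```text
t: 10.9
eef_pos: [0.5339, -0.2379, 0.1466]
ee_rot: [3.142, -0.0, -3.058]
force: [0.0, -0.1, -1.9]
width: 0.0617
gripper_force: 50.0
```

```bash
python3 - <<'E'
from h import *
import pickle
f=pickle.load(open('pics/w4.pkl','rb'))
c=lambda u,v:(190+(u+.5)/2.3-.5,60+(v+.5)/2.3-.5)
W=cast(f,[c(154,247),c(425,247)],.1466+.007)[:,:2]-[.5335,-.2382]
y=np.radians(167.38-180);R=np.array([[np.cos(y),-np.sin(y)],[np.sin(y),np.cos(y)]])
print('screws rel TCP in cover axes mm',(W@R*1000).round(1),'expect x',-58.3-.7+7.8)
plan([.5343,-.2382,.12],np.radians(-175.05))
E
```

```text
screws rel TCP in cover axes mm [[-51.1 -27.2]
 [-50.8  26. ]] expect x -51.2
now [ 0.5339 -0.2379  0.1466] [ 1.8000e+02 -1.0000e-02 -1.7519e+02] F [ 0.  -0.1 -1.9] t 10.9 q [-0.08  0.3  -0.33 -0.   -0.95 -1.4 ]
shift cm (before turn) [-0.04 -0.04  2.66] turn deg [ 0.   -0.01 -0.14]
```

Request:
servo_tool(
  targets=[
    {"angular": [0, 0, -0.15], "xyz": [-0.04, 0.01, 1], "claw": 5.5},
    {"angular": [0, 0, 0], "xyz": [0, 0, 2], "claw": 5.5},
    {"angular": [0, 0, 0], "xyz": [0, 0, 1.8], "claw": 5.5},
    {"angular": [0, 0, 0], "xyz": [0, 0, 0.8], "claw": 5.5},
    {"angular": [0, 0, 0], "xyz": [0, 0, 0], "claw": 5.5},
    {"angular": [0, 0, 0], "xyz": [0, 0, 0], "claw": 5.5},
  ],
)

```text
t: 11.5
eef_pos: [0.5346, -0.2381, 0.0908]
ee_rot: [-3.141, 0.0, -3.054]
force: [0.1, 0.0, -2.4]
width: 0.0616
gripper_force: 50.0
```

```bash
python3 - <<'E'
from h import *
plan([.5343,-.2377,.086],np.radians(-175.05))
E
```

```text
now [ 0.5346 -0.2381  0.0908] [-179.99    0.   -174.97] F [ 0.1  0.  -2.4] t 11.5 q [-0.08  0.36 -0.39  0.   -0.82 -1.4 ]
shift cm (before turn) [0.03 0.04 0.48] turn deg [-0.01  0.    0.08]
```

Request:
servo_tool(
  targets=[
    {"angular": [0, 0, 0.08], "xyz": [0.03, 0.04, 0.2], "claw": 5.5},
    {"angular": [0, 0, 0], "xyz": [0, 0, 0.2], "claw": 5.5},
    {"angular": [0, 0, 0], "xyz": [0, 0, 0.2], "claw": 5.5},
    {"angular": [0, 0, 0], "xyz": [0, 0, 0.1], "claw": 5.5},
    {"angular": [0, 0, 0], "xyz": [0, 0, 0], "claw": 5.5},
  ],
)

```text
t: 12.0
eef_pos: [0.5339, -0.2376, 0.0835]
ee_rot: [3.142, -0.0, -3.055]
force: [0.3, 1.1, -2.0]
width: 0.0615
gripper_force: 50.0
```

Both dowel noses have entered their holes freely. I'll continue down.

Request:
servo_tool(
  targets=[
    {"angular": [0, 0, 0], "xyz": [0, 0, 0.15], "claw": 5.5},
    {"angular": [0, 0, 0], "xyz": [0, 0, 0.15], "claw": 5.5},
    {"angular": [0, 0, 0], "xyz": [0, 0, 0.15], "claw": 5.5},
    {"angular": [0, 0, 0], "xyz": [0, 0, 0], "claw": 5.5},
  ],
)

```text
t: 12.4
eef_pos: [0.534, -0.2376, 0.0791]
ee_rot: [-3.142, -0.0, -3.055]
force: [0.1, -0.7, -1.2]
width: 0.0617
gripper_force: 50.0
```

Request:
servo_tool(
  force=60,
  targets=[
    {"angular": [0, 0, 0], "xyz": [0, 0, 0.15], "claw": 5.5},
    {"angular": [0, 0, 0], "xyz": [0, 0, 0.15], "claw": 5.5},
    {"angular": [0, 0, 0], "xyz": [0, 0, 0.1], "claw": 5.5},
    {"angular": [0, 0, 0], "xyz": [0, 0, 0], "claw": 5.5},
    {"angular": [0, 0, 0], "xyz": [0, 0, 0], "claw": 5.5},
  ],
)

```text
t: 12.9
eef_pos: [0.5341, -0.2376, 0.0757]
ee_rot: [-3.141, 0.0, -3.055]
force: [-2.4, 1.3, 7.8]
width: 0.0614
gripper_force: 60.0
```

Request:
servo_tool(
  targets=[
    {"angular": [0, 0, 0], "xyz": [0, 0, 0.1], "claw": 5.5},
    {"angular": [0, 0, 0], "xyz": [0, 0, 0.1], "claw": 5.5},
    {"angular": [0, 0, 0], "xyz": [0, 0, 0], "claw": 5.5},
    {"angular": [0, 0, 0], "xyz": [0, 0, 0], "claw": 5.5},
  ],
)

```text
t: 13.3
eef_pos: [0.5341, -0.2377, 0.075]
ee_rot: [-3.141, 0.001, -3.055]
force: [-6.7, 4.7, 19.4]
width: 0.0618
gripper_force: 60.0
```

Request:
servo_tool(
  targets=[
    {"angular": [0, 0, 0], "xyz": [0, 0, 0.1], "claw": 5.5},
    {"angular": [0, 0, 0], "xyz": [0, 0, 0], "claw": 5.5},
    {"angular": [0, 0, 0], "xyz": [0, 0, 0], "claw": 5.5},
    {"angular": [0, 0, 0], "xyz": [0, 0, 0], "claw": 5.5},
  ],
)

```text
t: 13.7
eef_pos: [0.5341, -0.2377, 0.075]
ee_rot: [-3.141, 0.001, -3.055]
force: [-9.6, 6.2, 27.9]
width: 0.0615
gripper_force: 60.0
```

```bash
python3 - <<'E'
from h import *
w=grab('scene','s5'); s=monitor.get_state();print(s['eef_pos'],s['force'],s['moment'],s['ee_rot'])
c=w['color'][150:300,140:290]; cv2.imwrite('pics/s5c.png',cv2.resize(c,None,fx=4,fy=4,interpolation=cv2.INTER_CUBIC))
E
```

```text
[ 0.53408614 -0.23765184  0.07498874] [-9.73298491  5.5890735  26.6468061 ] [ 2.77244461  3.54001847 -0.10328404] [-3.14088366e+00  1.25139581e-03 -3.05451658e+00]
```

View pics/s5c.png

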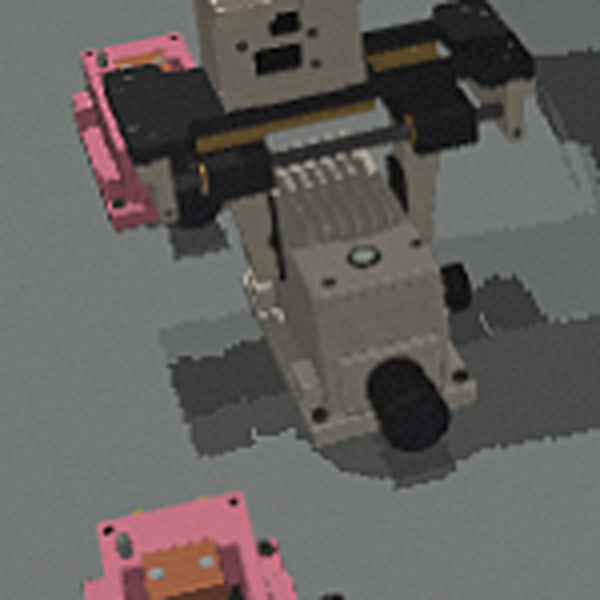

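The halves are flush with no gap at the joint line, crop (390,350), and the outlines match. The height held at 75.0 mm while the force rose from 19 to 27 N, so this is the hard stop. I'll hand in while holding.

```bash
python3 -c "
from h import *
print(order.job_done())"
```

```text
the job is handed in; nothing more can be done
None
```

I pressed the module home, set the upper half over both dowels with the lens ends together, and handed the job in at about 14 s with the halves held shut at about 27 N; nothing else on the bench was touched.

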